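# Hang the mould plate on the curing stand

## Robot

A 6-joint arm with a two-finger parallel gripper is mounted at the origin on the work surface. World frame = base frame: x ahead of the robot, y to its left, z up, the work surface at z = 0. Lengths are in mm, angles in rad, forces in N, time in s.
With the tool pointing down it reaches from about 275 to 750 mm from the base axis. Payload 10.2 kg.
Tool frame: the origin (TCP) lies midway between the tips of the shut fingers; the grasp point (between the pads) lies 19 mm behind it; z points along the fingers, y is the line along which they close (so a half turn about z gives the same grasp; the last joint's range is limited). The gripper opens to 85 mm and grips with 20 to 120 N. Pads are 22 mm wide; open, the fingers measure 114 mm over their backs; the gripper's body (76 mm by 85 mm) begins 54 mm behind the grasp point. The pads swing forward as they close: fully open they stand 13 mm farther back than shut.
Start: joints at [0.907, 0.313, 1.498, -0, 1.331, -0.223], TCP at [224.011, 474.816, 231.294] pointing down, gripper open.
Joint ranges: [-2.94, 2.94], [-0.97, 2.17], [0.19, 2.56], [-1.23, 4.37], [0.02, 3.11], [-2.88, 2.88]. Speed limits (rad/s): [2.39, 2.39, 3.01, 3.14, 3.14, 3.14].

## Interface

Orientations are given as a unit quaternion [w, x, y, z].
In Python, from rig import ctrl gives the robot as it stands.
- The arm moves only by the tool send_rows, never from a script. Its argument "targets" is a list of rows, each an object with "offset": the shift along the world's x, y, z in cm, a list of three; "spin": the turn about the world's z in rad. A call has 1 to 8 rows; each row is the pose to reach, as a shift and turn from the pose commanded when the call began; what a row does not reach only later rows make up. A row lasts 1/12 s, in which the tool goes at most 41.7 mm and 7.16 degrees, less where a joint would pass 70% of its speed; a pose out of reach is approached as far as the arm can. A call with a gripper value outside its range is refused whole. "grip" is the opening, from 0 (shut) to 1 (fully open), set as the call begins (left out, the last holds). The fingers move at their own pace and stop on an object; "squeeze" is the grip in N (left out, the last holds). Time passes only in rows, so rows that repeat a pose let the fingers close. It gives the time, the measured TCP pose, the force, the opening and the grip force at its end, in the units of the state.
- ctrl.sense(): the state, without advancing time (a new reading comes with each control period).
- ctrl.capture(name): name is "scene" or "top" or "wrist"; returns (picture, depth): 480x640x3 uint8, red, green, blue; 480x640 float32, mm along the optical axis (not along the pixel's ray), 0 where there is no reading.
- ctrl.calibration(name): a dict with "fx", "fy", "cx", "cy" (pixels), "view" (4x4, takes a point from world to camera coordinates); the wrist camera has in their place "mount" (4x4, takes a point from camera to tool coordinates, whose origin is the TCP and whose axes are the flange's). Camera axes: x right, y down, z forward; pixel columns grow to the right and rows downward; lengths in mm; the calibration is good to about 2 mm. A picture is of the moment at which its call begins: read the wrist's pose just before it. calibration takes no time and is no camera call.
- ctrl.finish_job(): hands the job in; it is judged then, once.
Trained networks look in the newest picture that a camera, given by its name, has taken for a name from the list of things; names that differ only in an ending like _2 or _b are one class to them, and where a whole thing is asked for, a point or a joint stands for the part that bears it (a point fixed in the world has none). Each returns a list of dicts, best first, with "conf" (0 to 1); they miss things now and then, are a little off and sometimes report something else, mostly with a low value. They report only what shows in the picture. A call takes as long as a camera call. They do not tell look-alikes from the thing itself.
- ctrl.search_frame(camera, query): "box" ([left, top, right, bottom] in pixels, round what is visible of it).
- ctrl.place_of(camera, query): "uv" ([column, row] in pixels: a listed point, or the origin of a listed thing).
The state is a dict: "time_s": time; "joints": joint angles; "dq": joint speeds; "tau": joint torques, N m; "eef_pos": TCP position; "ee_rot": TCP orientation; "force": force on the tool from outside, world axes, zero at the start; "wrist_torque": the same for the moment, N m; "grip_width": opening from 0.0 (shut) to 1.0 (fully open); "grip_force": force on a finger pad.
Only numpy, scipy, OpenCV 4.12 (cv2) and the standard library are available. Lean on these libraries where they do the work, as an engineer would, in place of code of your own. Each camera call takes 0.05 s, during which the arm holds its last target. There are 200 camera calls.

## Task

Take the blue mould plate out of the wooden rack by its black grip and hang it on the curing stand: find the screw with the wide part of the keyhole, then, still holding the plate, slide it gently down until the narrow slot sits fully home on the screw, and let go. The screw has been shifted along its adjusting slot, so feel or look for it, never press hard against the stand, and leave the bottle, the tin and the spare mould plug where they are.

Things in the scene. Friction and masses are not known exactly. Their poses are not given: they have to be found in the camera images.
- stand: Fixed low curing stand: upright plywood board 150 mm wide, 165 mm high, 18 mm thick, on a grey foot. Its x axis points straight out of the working face (the face away from the robot), y runs along the face, z up; origin on the table under the middle of the working face. One brass-headed screw stands out of that face, level with point slot_mid, somewhere along a horizontal adjusting slot.
- slot_mid (a point): Middle of the black adjusting slot, on the stand's working face, 150 mm above the table, axes as the stand. The screw is level with it, fixed tight anywhere up to 10 mm to either side along y; its position is not measured. Shank 7 mm thick; head 16 mm across, 4 mm thick, its back 9 mm and its front 13 mm off the face.
- rack: Fixed wooden rack with one upright slot 7.5 mm wide along its y axis, in which the plate stands: 140 mm long, slot floor 10 mm above the table, rails 34 mm high over the slot floor. Origin under its centre, z up.
- plate: Loose blue steel plate 90 mm wide (y), 150 mm high (z), 6 mm thick (x), 0.2 to 0.45 kg; origin at the middle of the bottom edge on the back face, x out of the front. Leans up to 0.05 rad in the rack. The front carries a black grip bar and, 37 to 82 mm above the bottom edge, a grey dome 44 mm across, 24 mm high. It hangs with its back face on the stand's face, its x along the stand's x.
- grip (a point): Point to take the black plastic grip bar by, 33 mm in front of the plate's back face, 152 mm above its bottom edge, axes as the plate. The bar is 14 mm thick (y), reaches 57 mm out from the back face, and spans 128 to 170 mm above the bottom edge. Take it from above with a finger on either side along y.
- hole (a point): Centre of the keyhole's wide opening, on the plate's back face, 95 mm above its bottom edge, on the middle line; the screw head goes through here. The opening is 20 mm wide, from 85 to 105 mm above the bottom edge, then narrows upwards at 45 degrees to a 10 mm wide slot that ends 120 mm above the bottom edge.
- seat (a point): Where the screw's axis lies when the plate is fully home, on the plate's back face, 116.5 mm above its bottom edge (21.5 mm above point hole); it is then level with slot_mid.
- bottle: Bystander: white bottle with black cap, 56 mm across, 110 mm high, origin under its centre.
- tin: Bystander: metal tin, 66 mm across, 50 mm high, origin under its centre.
- plug: Bystander: grey spare mould plug on a 70 by 50 mm base, 31 mm high, origin under its centre.
Mind the look-alikes: they are no part of the job. Of the things like the stand, leave any that is green or turquoise; of the rest the larger one is meant.

How it is judged (in metres and radians):
On the way, in this order (a step that is already met when the one before it is completed fails the run):
1. the plate is held by the gripper and lifted out of the rack (contact force between the fingers and plate above 1 N and distance of plate from where it was at the start of the episode above 0.05 m), for 0.1 s.
2. the screw head is through the wide part of the keyhole, the plate against the stand's face and not yet down (x of seat in the frame of slot_mid between -0.004 and 0.0045 m and y of seat in the frame of slot_mid between -0.015 and 0.015 m and z of seat in the frame of slot_mid between 0.008 and 0.03 m), for 0.1 s.
3. the plate, still held, has been slid down until it is home on the screw (contact force between the fingers and plate above 1 N and x of seat in the frame of slot_mid between -0.004 and 0.005 m and z of seat in the frame of slot_mid between -0.003 and 0.003 m), for 0.15 s.
At the end, for the whole second after the job is handed in: The plate hangs at rest on the stand's screw, released: site seat within 3 mm of slot_mid's height, within 15 mm of it along the face and no more than 5 mm off the face, the plate upright and flat to the board within 0.15 rad (x of seat in the frame of slot_mid between -0.004 and 0.005 m and y of seat in the frame of slot_mid between -0.015 and 0.015 m and z of seat in the frame of slot_mid between -0.003 and 0.003 m and angle between the x axis of plate and the x axis of stand, either way round below 0.15 rad and angle between plate's own z axis and vertical below 0.15 rad and contact force between plate and stand above 0.5 N and linear speed of plate below 0.03 m/s); the robot touches nothing.
It fails at once if the plate is pressed or knocked against the stand or its screw with more than 25 N (contact force between plate and stand above 25 N).
It fails at once if the bottle is moved by more than 25 mm or tipped (distance of bottle from where it was at the start of the episode above 0.025 m or angle between bottle's own z axis and vertical above 0.4 rad).
It fails at once if the tin is moved by more than 25 mm or tipped (distance of tin from where it was at the start of the episode above 0.025 m or angle between tin's own z axis and vertical above 0.4 rad).
It fails at once if the spare plug is moved by more than 25 mm (distance of plug from where it was at the start of the episode above 0.025 m).
It also fails if it takes over 67 s, if anything falls off the work surface, if the arm or the gripper's body presses on something with over 40 N, if the wrist force passes 120 N, or if a joint passes its speed limit or range.

## Working session

There is one attempt and no reset: what is moved stays moved. The work goes in short steps, Python scripts to look and compute and a tool call to move; the robot and the scene stay as the last step left them, time stands still between calls to the robot, and variables do not carry over. Pictures are saved under pics/ and viewed, at most 10 in all, crops included, and the job is handed in when it is done.

Besides the shell and the picture viewer there is one more tool, called as name(argument=value, ...) on one line, values as JSON. send_rows: Moves the arm, as the interface text tells. Its arguments: {"type":"object","properties":{"targets":{"type":"array"},"grip":{"type":"number"},"squeeze":{"type":"number"}},"required":["targets"]}

```bash
mkdir -p pics
cat > h.py <<'E'
from rig import ctrl
import numpy as np, cv2
def world(cam,uv,d,T=None):
    c=ctrl.calibration(cam)
    p=np.array([(uv[0]-c['cx'])/c['fx']*d,(uv[1]-c['cy'])/c['fy']*d,d,1])
    return (np.linalg.inv(np.array(c['view']))@p if T is None else T@p)[:3]
def cloud(cam,depth,T=None):
    c=ctrl.calibration(cam); v,u=np.mgrid[0:480,0:640]
    P=np.stack([(u-c['cx'])/c['fx']*depth,(v-c['cy'])/c['fy']*depth,depth,np.ones_like(depth)],-1)
    M=np.linalg.inv(np.array(c['view'])) if T is None else T
    return (P@M.T)[...,:3]
E
python3 - <<'E'
from h import *
for cam in ['scene','top']:
    im,d=ctrl.capture(cam); cv2.imwrite(f'pics/{cam}.png',im[...,::-1]); np.save(f'{cam}_d.npy',d); np.save(f'{cam}_i.npy',im)
    C=cloud(cam,d)
    for q in ['stand','rack','plate','grip','slot_mid','hole','bottle','tin','plug']:
        for r in ctrl.place_of(cam,q)[:3]:
            u,v=map(int,r['uv']); 
            if 0<=u<640 and 0<=v<480: print(cam,q,round(r['conf'],2),u,v,C[v,u].round())
print(ctrl.sense()['time_s'],ctrl.sense()['ee_rot'])
E
```

```text
scene stand 0.92 324 235 [ 552. -155.   -2.]
scene stand 0.86 204 267 [ 851. -186.   -1.]
scene stand 0.81 248 213 [ 668. -341.   -1.]
scene rack 0.55 417 320 [565. 218.  19.]
scene plate 0.93 418 308 [560. 211.  42.]
scene plate 0.48 301 283 [708.   8.  27.]
scene grip 0.91 413 261 [578. 202. 159.]
scene grip 0.64 417 310 [561. 210.  37.]
scene slot_mid 0.95 246 176 [ 664. -341.  106.]
scene slot_mid 0.95 294 152 [ 475. -439.   82.]
scene slot_mid 0.93 194 208 [ 848. -203.  146.]
scene hole 0.66 424 275 [549. 205. 117.]
scene bottle 0.67 392 254 [476.  18.  20.]
scene tin 0.82 298 283 [712.   1.  24.]
scene plug 0.81 487 372 [540. 386.  13.]
top stand 0.9 401 148 [ 828. -172.   90.]
top stand 0.8 500 301 [ 478. -371.  110.]
top stand 0.75 399 273 [ 544. -169.   -3.]
top rack 0.59 247 279 [539. 198.   9.]
top plate 0.88 247 281 [535. 192.  41.]
top grip 0.56 239 261 [579. 185. 174.]
top slot_mid 0.81 415 132 [ 843. -193.  163.]
top slot_mid 0.62 482 219 [ 658. -340.  114.]
top slot_mid 0.56 405 273 [ 545. -162.  155.]
top hole 0.93 241 278 [543. 184. 160.]
top hole 0.74 331 314 [459.  -3. 110.]
top hole 0.7 246 277 [545. 173. 159.]
top bottle 0.71 332 314 [459.  -6. 113.]
top tin 0.9 336 211 [693. -21.  49.]
top tin 0.36 177 286 [527. 363.  25.]
top plug 0.91 179 285 [529. 359.  22.]
1.0 [ 4.49665430e-06  2.18620838e-01  9.75809884e-01 -1.81106693e-05]
```

View pics/scene.png

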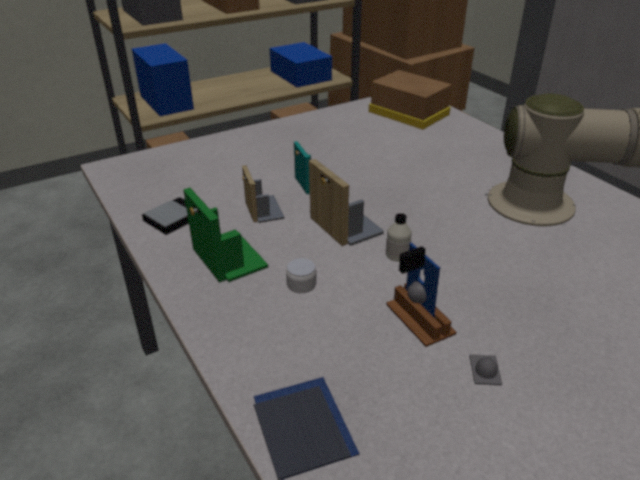

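View pics/top.png

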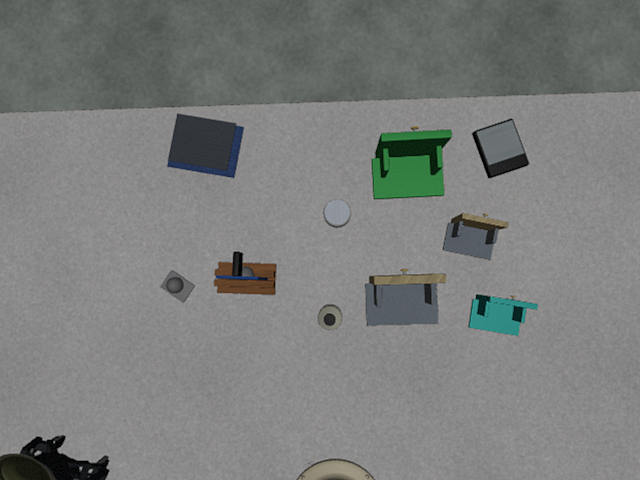

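The meant stand is the larger wooden one (top px ~(405,280), screw at (404,271)). The plate stands in the rack at (247,278) with its grip toward +x at (238,263).

Run:
```python
from h import *
d=np.load('top_d.npy');im=np.load('top_i.npy').astype(int);C=cloud('top',d)
def sel(x0,x1,y0,y1,z0,z1):
    m=(C[...,0]>x0)&(C[...,0]<x1)&(C[...,1]>y0)&(C[...,1]<y1)&(C[...,2]>z0)&(C[...,2]<z1); return m
def rect(n,m):
    P=C[m][:,:2].astype(np.float32); r=cv2.minAreaRect(P); print(n,m.sum(),'z',np.percentile(C[m][:,2],[5,50,95]).round(1),'c',np.round(r[0],1),'sz',np.round(r[1],1),'ang',round(r[2],2)); print(cv2.boxPoints(r).round(1).tolist())
rect('standtop',sel(450,640,-270,-70,157,180))
rect('screw',sel(500,640,-200,-120,135,157))
R,G,B=im[...,0],im[...,1],im[...,2]
rect('rack',sel(480,620,120,270,25,60)&(R>B+30))
rect('plate',sel(480,620,120,270,125,190)&(B>R+25))
rect('grip',sel(480,650,120,270,125,200)&(R<50)&(B<50))
print(ctrl.calibration('wrist'))
big=cv2.resize(im[240:340,200:460].astype(np.uint8),None,fx=3,fy=3,interpolation=cv2.INTER_CUBIC); cv2.imwrite('pics/crop.png',big[...,::-1])
```

```text
standtop 634 z [161.5 164.8 167.9] c [ 538.4 -170.5] sz [ 29.6 149.8] ang 0.36
[[523.0999755859375, -95.69999694824219], [524.0, -245.5], [553.5999755859375, -245.3000030517578], [552.7000122070312, -95.5]]
screw 37 z [148.1 153.5 156. ] c [ 547.3 -157.4] sz [11.7 67.9] ang 0.38
[[541.2999877929688, -123.4000015258789], [541.7000122070312, -191.39999389648438], [553.4000244140625, -191.3000030517578], [553.0, -123.4000015258789]]
rack 620 z [39.8 43.8 47.3] c [542.9 199.2] sz [139.5  39.4] ang 86.68
[[519.2000122070312, 130.6999969482422], [558.5, 128.5], [566.5999755859375, 267.70001220703125], [527.2999877929688, 270.0]]
plate 107 z [155.4 159.6 162.9] c [545.1 192.2] sz [89.5  4.5] ang 88.51
[[541.7000122070312, 147.60000610351562], [546.2000122070312, 147.5], [548.5999755859375, 236.89999389648438], [544.0, 237.0]]
grip 217 z [154.6 177.4 181.7] c [570.3 171.8] sz [56.4 49.7] ang 81.76
[[541.7000122070312, 147.39999389648438], [590.7999877929688, 140.3000030517578], [598.9000244140625, 196.10000610351562], [549.7000122070312, 203.1999969482422]]
{'fx': 342.9687024334065, 'fy': 342.9687024334065, 'cx': 320.66644059047144, 'cy': 240.34579057251696, 'mount': array([[ 2.37008914e-04, -9.61077574e-01, -2.76278555e-01,
         6.98102871e+01],
       [ 9.99999614e-01, -5.86285997e-06,  8.78256676e-04,
        -1.65872101e+00],
       [-8.45692578e-04, -2.76278657e-01,  9.61077202e-01,
        -1.42433986e+02],
       [ 0.00000000e+00,  0.00000000e+00,  0.00000000e+00,
         1.00000000e+00]])}
```

View pics/crop.png

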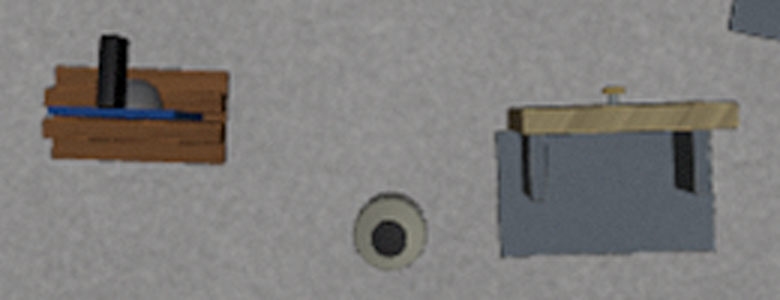

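send_rows(targets=[{"offset": [17.5,-14.8,3],"spin": 0.2},{"offset": [34.9,-29.5,3],"spin": 0.4},{"offset": [34.9,-29.5,3],"spin": 0.4},{"offset": [34.9,-29.5,3],"spin": 0.4},{"offset": [34.9,-29.5,3],"spin": 0.4},{"offset": [34.9,-29.5,3],"spin": 0.4},{"offset": [34.9,-29.5,3],"spin": 0.4},{"offset": [34.9,-29.5,3],"spin": 0.4}], grip=1, squeeze=60)

```text
time_s: 1.67
eef_pos: [468.3, 268.0, 253.3]
ee_rot: [0.0, 0.02, 1.0, 0.0]
force: [-0.4, 1.2, -0.8]
grip_width: 0.997
grip_force: 0.0
```

send_rows(targets=[{"offset": [0,0,0],"spin": 0},{"offset": [0,0,0],"spin": 0},{"offset": [0,0,0],"spin": 0},{"offset": [0,0,0],"spin": 0},{"offset": [0,0,0],"spin": 0}])

```text
time_s: 2.08
eef_pos: [466.3, 270.5, 253.1]
ee_rot: [0.0, 0.02, 1.0, 0.0]
force: [0.1, -0.4, 0.3]
grip_width: 1.005
grip_force: 0.0
```

send_rows(targets=[{"offset": [3.5,-3,0],"spin": 0},{"offset": [7,-6,0],"spin": 0},{"offset": [10.7,-9.2,0],"spin": 0},{"offset": [10.7,-9.2,0],"spin": 0},{"offset": [10.7,-9.2,0],"spin": 0},{"offset": [10.7,-9.2,0],"spin": 0}])

```text
time_s: 2.58
eef_pos: [573.7, 178.1, 252.6]
ee_rot: [-0.0, 0.02, 1.0, 0.0]
force: [-0.7, 0.0, -0.2]
grip_width: 1.002
grip_force: 0.0
```

```bash
cat >> h.py <<'E'
from scipy.spatial.transform import Rotation as Ro
def snap(name):
    s=ctrl.sense(); im,d=ctrl.capture('wrist')
    q=s['ee_rot']; T=np.eye(4); T[:3,:3]=Ro.from_quat([q[1],q[2],q[3],q[0]]).as_matrix(); T[:3,3]=s['eef_pos']
    T=T@np.array(ctrl.calibration('wrist')['mount'])
    cv2.imwrite(f'pics/{name}.png',im[...,::-1]); C=cloud('wrist',d,T)
    np.savez(name,im=im,d=d,C=C,T=T); return s,im.astype(int),d,C,T
def sel(C,x0,x1,y0,y1,z0,z1):
    return (C[...,0]>x0)&(C[...,0]<x1)&(C[...,1]>y0)&(C[...,1]<y1)&(C[...,2]>z0)&(C[...,2]<z1)
def rect(n,C,m):
    P=C[m][:,:2].astype(np.float32); r=cv2.minAreaRect(P); print(n,m.sum(),'z',np.percentile(C[m][:,2],[5,50,95]).round(1),'c',np.round(r[0],1),'sz',np.round(r[1],1),'ang',round(r[2],2)); print(cv2.boxPoints(r).round(1).tolist())
E
python3 - <<'E'
from h import *
s,im,d,C,T=snap('w1'); print(s['eef_pos'],s['ee_rot'])
R,G,B=im[...,0],im[...,1],im[...,2]
rect('plate',C,sel(C,480,620,120,270,140,167)&(B>R+25))
rect('grip',C,sel(C,480,650,120,270,170,200))
rect('rack',C,sel(C,480,620,100,300,35,55)&(R>B+30))
for q in ['grip','hole','plate']:
  for r in ctrl.place_of('wrist',q)[:2]:
    u,v=map(int,r['uv']); print(q,r['conf'],u,v,C[v,u].round(1))
E
```

```text
[573.72707909 178.09526711 252.64143011] [-3.82345548e-04  2.03855414e-02  9.99792115e-01  1.00679987e-04]
plate 1647 z [142.9 159.4 160.8] c [545.1 192.9] sz [89.4  6.6] ang 86.68
[[539.2000122070312, 148.5], [545.7999877929688, 148.10000610351562], [551.0, 237.39999389648438], [544.4000244140625, 237.8000030517578]]
grip 1583 z [176.  178.8 180.1] c [573.4 191. ] sz [14.1 51.7] ang 86.83
[[547.2999877929688, 185.39999389648438], [598.7999877929688, 182.5], [599.5999755859375, 196.60000610351562], [548.0, 199.5]]
rack 2476 z [42.3 43.8 45. ] c [541.6 200.5] sz [139.2  38.5] ang 86.8
[[518.5, 132.10000610351562], [556.9000244140625, 129.89999389648438], [564.7000122070312, 268.8999938964844], [526.2000122070312, 271.1000061035156]]
grip 0.85 340 246 [569.9 189.6 178.5]
hole 0.85 338 185 [540.5 193.4  90.6]
plate 0.9 335 173 [534.1 192.9  43.7]
```

View pics/w1.png

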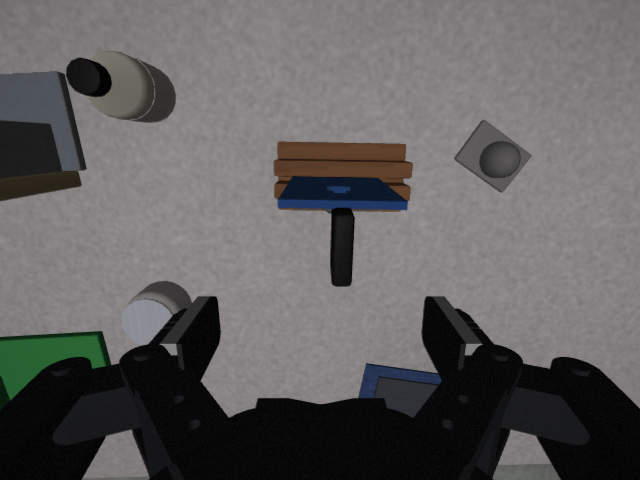

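send_rows(targets=[{"offset": [1,-3.8,0],"spin": 0},{"offset": [2,-7.6,0],"spin": 0},{"offset": [3,-11.4,0],"spin": 0},{"offset": [4,-15.2,0],"spin": 0},{"offset": [5,-19,0],"spin": 0},{"offset": [6,-22.8,0],"spin": 0},{"offset": [7,-26.6,0],"spin": 0},{"offset": [8,-30,0],"spin": 0}])

```text
time_s: 3.45
eef_pos: [654.0, -123.6, 253.4]
ee_rot: [0.0, 0.02, 1.0, -0.0]
force: [0.2, -0.6, 0.8]
grip_width: 0.999
grip_force: 0.0
```

send_rows(targets=[{"offset": [1.1,-3,-2.5],"spin": 0},{"offset": [1.1,-4.3,-3.8],"spin": 0},{"offset": [1.1,-4.3,-3.8],"spin": 0},{"offset": [1.1,-4.3,-3.8],"spin": 0},{"offset": [1.1,-4.3,-3.8],"spin": 0}])

```text
time_s: 3.87
eef_pos: [665.3, -163.6, 216.5]
ee_rot: [0.001, 0.02, 1.0, -0.0]
force: [-0.0, 0.2, 0.1]
grip_width: 0.999
grip_force: 0.0
```

Run:
```python
from h import *
s,im,d,C,T=snap('w2'); print(s['eef_pos'],s['ee_rot'],s['time_s'])
R,G,B=im[...,0],im[...,1],im[...,2]
rect('top',C,sel(C,450,640,-280,-60,160,175))
rect('screw',C,sel(C,556,600,-190,-120,140,162))
m=sel(C,540,640,-280,-60,20,140)&(R>B+20); P=C[m]
mm=m&(C[...,2]<155)
A=np.c_[P[:,1]+165,P[:,2]-100,np.ones(len(P))]
k=np.abs(P[:,0]-np.median(P[:,0]))<8
for _ in range(3):
    c=np.linalg.lstsq(A[k],P[k,0],rcond=None)[0]; r=P[:,0]-A@c; k=np.abs(r)<3
print('face x=',c,k.sum(),'ylim',P[k,1].min(),P[k,1].max(),'z',P[k,2].min(),P[k,2].max())
for q in ['slot_mid','stand']:
  for r in ctrl.place_of('wrist',q)[:2]:
    u,v=map(int,r['uv']); print(q,r['conf'],u,v,C[v,u].round(1))
```

```text
[ 665.2651155  -163.559725    216.47591096] [ 8.10001803e-04  1.95041176e-02  9.99809438e-01 -1.42737453e-04] 3.8667
top 10129 z [162.5 164.7 166. ] c [ 534.8 -170.6] sz [150.   17.3] ang 88.75
[[524.5, -245.39999389648438], [541.7999877929688, -245.8000030517578], [545.0999755859375, -95.80000305175781], [527.7999877929688, -95.4000015258789]]Traceback (most recent call last):
  File "<stdin>", line 5, in <module>
  File "h.py", line 22, in rect
    P=C[m][:,:2].astype(np.float32); r=cv2.minAreaRect(P); print(n,m.sum(),'z',np.percentile(C[m][:,2],[5,50,95]).round(1),'c',np.round(r[0],1),'sz',np.round(r[1],1),'ang',round(r[2],2)); print(cv2.boxPoints(r).round(1).tolist())
                                                                               ~~~~~~~~~~~~~^^^^^^^^^^^^^^^^^^^^^
    return _quantile_unchecked(
        a, q, axis, out, overwrite_input, method, keepdims, weights)
    return _ureduce(a,
                    func=_quantile_ureduce_func,
    ...<5 lines>...
                    overwrite_input=overwrite_input,
                    method=method)
    r = func(a, **kwargs)
    result = _quantile(arr,
                       quantiles=q,
    ...<2 lines>...
                       out=out,
                       weights=wgt)
    slices_having_nans = np.isnan(arr[-1, ...])
                                  ~~~^^^^^^^^^
IndexError: index -1 is out of bounds for axis 0 with size 0
```

View pics/w2.png

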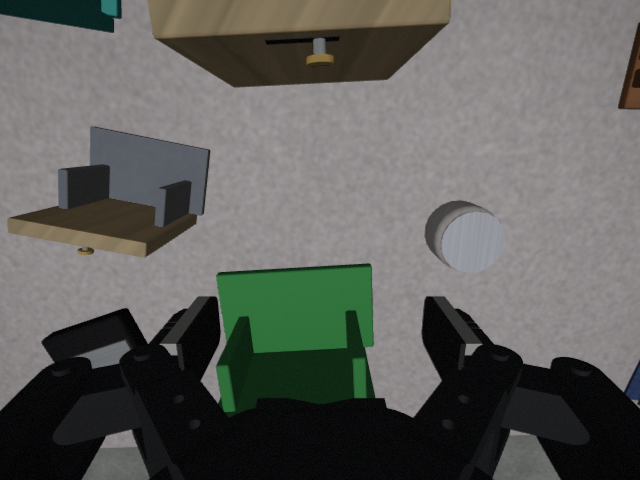

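The wrist view shows the board edge at the top, the slot at columns 266–339 (row 40), and the brass head at (319,60), shifted right (+y).

Run:
```python
from h import *
z=np.load('w2.npz');im=z['im'].astype(int);C=z['C']
R,G,B=im[...,0],im[...,1],im[...,2]
top=sel(C,450,640,-280,-60,162.5,168)
v,u=np.where(top); ed=[]
for c in range(190,420,5):
    r=np.where(top[:,c])[0]
    if len(r): ed.append(C[r.max(),c])
ed=np.array(ed); p=np.polyfit(ed[:,1]+165,ed[:,0],1); print('edge x=%.2f + %.4f*(y+165)'%(p[1],p[0]))
f=lambda y:np.polyval(p,y+165)
m=(C[...,2]>135)&(C[...,2]<163)&(C[...,0]>f(C[...,1])+7)&(C[...,0]<f(C[...,1])+22)&(abs(C[...,1]+165)<40)
rect('screwhead',C,m); v,u=np.where(m); print(u.min(),u.max(),v.min(),v.max(),C[m][:,1].min(),C[m][:,1].max(), C[m].mean(0))
m=(C[...,2]<160)&(C[...,2]>20)&(abs(C[...,1]+165)<60)&(abs(C[...,0]-f(C[...,1]))<5); P=C[m]
A=np.c_[P[:,1]+165,P[:,2]-100,np.ones(len(P))]
print('face',np.linalg.lstsq(A,P[:,0],rcond=None)[0],m.sum())
dark=(im.sum(-1)<70)&(np.indices(im.shape[:2])[0]<60)&(np.abs(np.indices(im.shape[:2])[1]-302)<60); v,u=np.where(dark); print('slot',u.min(),u.max(),C[dark][:,1].min(),C[dark][:,1].max(),C[dark].mean(0))
```

```text
edge x=540.99 + -0.0090*(y+165)
screwhead 383 z [146.5 154.7 157.9] c [ 551.3 -161.6] sz [ 6.7 15.5] ang 0.13
[[548.0, -153.89999389648438], [548.0, -169.39999389648438], [554.7000122070312, -169.3000030517578], [554.5999755859375, -153.89999389648438]]
305 333 51 67 -169.3404341021967 -153.86702667055727 [ 552.43342295 -161.47445926  153.9760559 ]
face [-7.43220154e-03  1.36878161e-03  5.41149556e+02] 8115
slot 265 339 -190.20617096762615 -150.34159054565217 [ 542.36000331 -172.06596759  152.7727278 ]
```

send_rows(targets=[{"offset": [-0.5,2,3],"spin": 0},{"offset": [-1.4,6,4],"spin": 0},{"offset": [-2.3,10,4],"spin": 0},{"offset": [-3.2,13.8,4],"spin": 0},{"offset": [-4.2,17.7,4],"spin": 0},{"offset": [-5.1,21.6,4],"spin": 0},{"offset": [-6.1,25.5,4],"spin": 0},{"offset": [-7,29.4,4],"spin": -0.015}])

```text
time_s: 4.58
eef_pos: [593.7, 131.8, 256.7]
ee_rot: [0.001, 0.027, 1.0, 0.0]
force: [0.8, -0.1, 0.1]
grip_width: 1.002
grip_force: 0.0
```

send_rows(targets=[{"offset": [-0.9,3,0],"spin": 0},{"offset": [-2,6.1,0],"spin": 0},{"offset": [-2,6.1,0],"spin": 0},{"offset": [-2,6.1,0],"spin": 0},{"offset": [-2,6.1,0],"spin": 0},{"offset": [-2,6.1,0],"spin": 0}])

```text
time_s: 5.08
eef_pos: [575.2, 189.1, 255.5]
ee_rot: [0.0, 0.028, 1.0, -0.0]
force: [0.4, -0.2, 0.9]
grip_width: 0.998
grip_force: 0.0
```

Run:
```python
from h import *
s,im,d,C,T=snap('w3'); print(s['eef_pos'],s['ee_rot'],s['time_s'])
rect('grip',C,sel(C,480,650,120,270,170,200))
```

```text
[575.18255763 189.13353471 255.48571528] [ 4.23777889e-04  2.81479658e-02  9.99603677e-01 -2.66161557e-05] 5.0833
grip 1498 z [176.6 178.8 180.2] c [573.  191.3] sz [13.5 51.2] ang 86.61
[[547.0999755859375, 186.10000610351562], [598.2000122070312, 183.10000610351562], [599.0, 196.5], [547.9000244140625, 199.60000610351562]]
```

send_rows(targets=[{"offset": [0,0.2,-4],"spin": 0},{"offset": [0,0.2,-7.5],"spin": 0},{"offset": [0,0.2,-10],"spin": 0},{"offset": [0,0.2,-11.2],"spin": 0},{"offset": [0,0.2,-11.2],"spin": 0},{"offset": [0,0.2,-11.2],"spin": 0}])

```text
time_s: 5.63
eef_pos: [575.4, 191.0, 143.2]
ee_rot: [-0.0, 0.028, 1.0, -0.0]
force: [0.2, 0.5, -0.2]
grip_width: 1.001
grip_force: 0.0
```

send_rows(targets=[{"offset": [0,0,0],"spin": 0},{"offset": [0,0,0],"spin": 0},{"offset": [0,0,0],"spin": 0},{"offset": [0,0,0],"spin": 0},{"offset": [0,0,0],"spin": 0},{"offset": [0,0,0],"spin": 0},{"offset": [0,0,0],"spin": 0},{"offset": [0,0,0],"spin": 0}], grip=0, squeeze=60)

```text
time_s: 6.3
eef_pos: [575.2, 191.8, 143.3]
ee_rot: [0.0, 0.028, 1.0, 0.0]
force: [-0.1, 1.4, 2.6]
grip_width: 0.158
grip_force: 59.9
```

send_rows(targets=[{"offset": [0,0,0.7],"spin": 0},{"offset": [0,0,1.8],"spin": 0},{"offset": [0,0,3.2],"spin": 0},{"offset": [0,0,5],"spin": 0},{"offset": [0,0,7.5],"spin": 0},{"offset": [0,0,10],"spin": 0},{"offset": [0,0,11.5],"spin": 0},{"offset": [0,0,12],"spin": 0}])

```text
time_s: 6.97
eef_pos: [575.6, 191.7, 266.5]
ee_rot: [0.002, 0.028, 1.0, 0.0]
force: [-0.2, 0.1, -3.4]
grip_width: 0.156
grip_force: 59.2
```

send_rows(targets=[{"offset": [1,-1.5,0],"spin": 0.01},{"offset": [2.5,-5,0],"spin": 0.03},{"offset": [4,-8.5,0],"spin": 0.05},{"offset": [5,-12,0],"spin": 0.064},{"offset": [6,-15.5,0],"spin": 0.064},{"offset": [7,-19,0],"spin": 0.064},{"offset": [7,-22,0],"spin": 0.064},{"offset": [7,-24.5,0],"spin": 0.064}])

```text
time_s: 7.63
eef_pos: [644.8, -55.8, 261.8]
ee_rot: [-0.001, -0.003, 1.0, 0.0]
force: [-0.1, -0.3, -3.6]
grip_width: 0.157
grip_force: 59.2
```

send_rows(targets=[{"offset": [0,-3,0],"spin": 0},{"offset": [0,-6,0],"spin": 0},{"offset": [0,-8.5,0],"spin": 0},{"offset": [0,-10.3,-1],"spin": 0},{"offset": [0,-10.8,-3.5],"spin": 0},{"offset": [0,-10.8,-6.0],"spin": 0},{"offset": [0,-10.8,-7.5],"spin": 0},{"offset": [0,-10.8,-7.5],"spin": 0}])

```text
time_s: 8.3
eef_pos: [643.2, -160.9, 183.3]
ee_rot: [-0.004, -0.004, 1.0, 0.002]
force: [0.0, -0.2, -4.4]
grip_width: 0.152
grip_force: 59.1
```

send_rows(targets=[{"offset": [0,0,0],"spin": 0},{"offset": [0,0,0],"spin": 0},{"offset": [0,0,0],"spin": 0},{"offset": [0,0,0],"spin": 0}])

```text
time_s: 8.63
eef_pos: [645.4, -161.4, 189.2]
ee_rot: [0.001, -0.004, 1.0, -0.0]
force: [0.9, -0.3, -3.0]
grip_width: 0.156
grip_force: 59.1
```

Run:
```python
from h import *
s,im,d,C,T=snap('w4'); print(s['eef_pos'],s['ee_rot'],s['time_s'])
R,G,B=im[...,0],im[...,1],im[...,2]
t=s['eef_pos']
m=sel(C,560,680,-240,-90,60,t[2]+40)&(B>R+20); P=C[m]
rect('plate',C,m); print('ztop',np.percentile(P[:,2],98), P[:,2].min())
tm=m&(C[...,2]>np.percentile(P[:,2],99)-3); rect('platetop',C,tm)
bk=m&(C[...,2]<np.percentile(P[:,2],99)-6); P=C[bk]
A=np.c_[P[:,1]+165,P[:,2]-150,np.ones(len(P))]; k=np.ones(len(P),bool)
for _ in range(4):
    c=np.linalg.lstsq(A[k],P[k,0],rcond=None)[0]; k=abs(P[:,0]-A@c)<2
print('back',c,k.sum(),len(k))
rect('grip',C,sel(C,t[0]-40,t[0]+40,-240,-90,t[2]+22,t[2]+40))
for q in ['hole','seat','slot_mid']:
  for r in ctrl.place_of('wrist',q)[:2]:
    u,v=map(int,r['uv']); print(q,r['conf'],u,v,C[v,u].round(1))
```

```text
[ 645.39600146 -161.38683364  189.23791067] [ 8.94897978e-04 -4.20243733e-03  9.99990679e-01 -4.24684787e-04] 8.6333
plate 13300 z [ 85.2 184.7 206.3] c [ 614.1 -163.2] sz [10.1 90.4] ang 0.48
[[608.7000122070312, -118.0], [609.5, -208.39999389648438], [619.5, -208.3000030517578], [618.7999877929688, -118.0]]
ztop 206.57836154435483 60.00166844820228
platetop 3772 z [204.5 205.7 206.7] c [ 615.7 -163.2] sz [ 7.  90.4] ang 0.3
[[612.0, -118.0], [612.4000244140625, -208.39999389648438], [619.4000244140625, -208.3000030517578], [619.0, -118.0]]
back [-8.02480849e-03  2.36793172e-02  6.11426406e+02] 8771 8990
grip 6943 z [214.3 224.7 226.6] c [ 643.3 -163.1] sz [45.3 41.7] ang 41.61
[[612.5999755859375, -162.5], [640.2000122070312, -193.6999969482422], [674.0999755859375, -163.60000610351562], [646.4000244140625, -132.39999389648438]]
hole 0.67 323 212 [ 613.1 -161.9  140.9]
seat 0.7 319 220 [ 618.4 -164.1  138.1]
slot_mid 0.85 58 268 [ 659.5 -342.1  111.9]
```

View pics/w4.png

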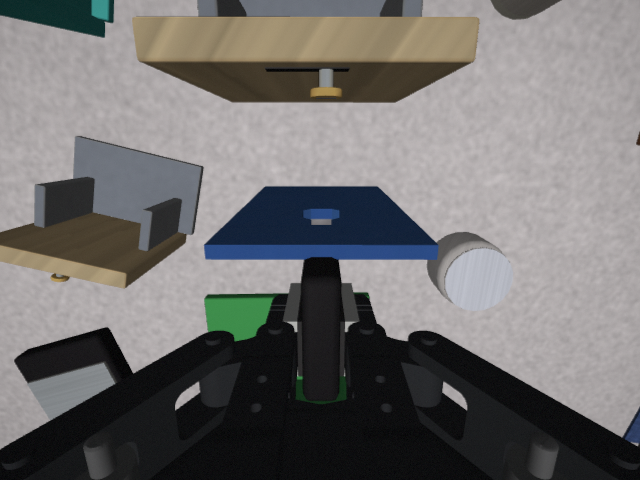

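The view shows the held plate in front of the stand, with the keyhole at (321,214) and the screw head at (326,92). I'll measure the screw in this same image.

Run:
```python
from h import *
z=np.load('w4.npz');C=z['C'];im=z['im'].astype(int)
m=sel(C,548,560,-190,-130,135,160); rect('head',C,m); print(C[m][:,1].min(),C[m][:,1].max())
b=im[...,2]; 
# keyhole opening: gap in blue back at rows ~205-222
m=(np.indices(b.shape)[0]>204)&(np.indices(b.shape)[0]<216)&(abs(np.indices(b.shape)[1]-321)<30)&(C[...,0]>613.5)&(C[...,2]>100)
m&=C[...,2]<165
rect('holerim',C,m)
P=C[sel(C,535,548,-235,-105,30,140)]; k=np.ones(len(P),bool); A=np.c_[P[:,1]+165,P[:,2]-100,np.ones(len(P))]
for _ in range(4):
    c=np.linalg.lstsq(A[k],P[k,0],rcond=None)[0]; k=abs(P[:,0]-A@c)<2
print('face',c,k.sum())
```

```text
head 416 z [149.1 155.5 158. ] c [ 551.3 -161.3] sz [15.3  6.4] ang 88.98
[[547.9000244140625, -168.89999389648438], [554.4000244140625, -169.0], [554.5999755859375, -153.6999969482422], [548.2000122070312, -153.60000610351562]]
-168.93594948715045 -153.67490994906115
holerim 99 z [139.7 141.  143.7] c [ 614.4 -163.1] sz [ 1.6 19.9] ang 0.01
[[613.5999755859375, -153.10000610351562], [613.5999755859375, -173.0], [615.2000122070312, -173.0], [615.2000122070312, -153.10000610351562]]
face [-7.39200453e-03 -2.91350128e-04  5.41115372e+02] 4801
```

send_rows(targets=[{"offset": [-1.5,0.1,0],"spin": 0},{"offset": [-3,0.18,0],"spin": 0},{"offset": [-4.2,0.18,0],"spin": 0},{"offset": [-5,0.18,0],"spin": 0},{"offset": [-5.2,0.18,0],"spin": 0},{"offset": [-5.2,0.18,0],"spin": 0},{"offset": [-5.2,0.18,0],"spin": 0},{"offset": [-5.2,0.18,0],"spin": 0}])

```text
time_s: 9.5
eef_pos: [593.5, -159.6, 187.9]
ee_rot: [0.0, -0.004, 1.0, -0.0]
force: [0.0, -0.2, -4.2]
grip_width: 0.154
grip_force: 59.3
```

Run:
```python
from h import *
s,im,d,C,T=snap('w5'); print(s['eef_pos'],s['force'],s['time_s'])
R,G,B=im[...,0],im[...,1],im[...,2]
m=sel(C,552,580,-230,-90,200,212)&(B>R+20); rect('ptop',C,m)
m=sel(C,548,556,-185,-135,140,160)&(R>B+20); rect('head',C,m)
```

```text
[ 593.48437535 -159.55040233  187.93887299] [ 0.02968532 -0.22957021 -4.19519698] 9.5
ptop 4248 z [201.2 204.3 205.4] c [ 563.8 -161.1] sz [ 7.1 90.8] ang 0.6
[[559.7999877929688, -115.80000305175781], [560.7000122070312, -206.5], [567.7999877929688, -206.5], [566.9000244140625, -115.69999694824219]]
head 267 z [149.2 156.  158.2] c [ 551.9 -161.5] sz [ 4.1 15.3] ang 0.52
[[549.7999877929688, -153.8000030517578], [550.0, -169.1999969482422], [554.0, -169.10000610351562], [553.9000244140625, -153.8000030517578]]
```

View pics/w5.png

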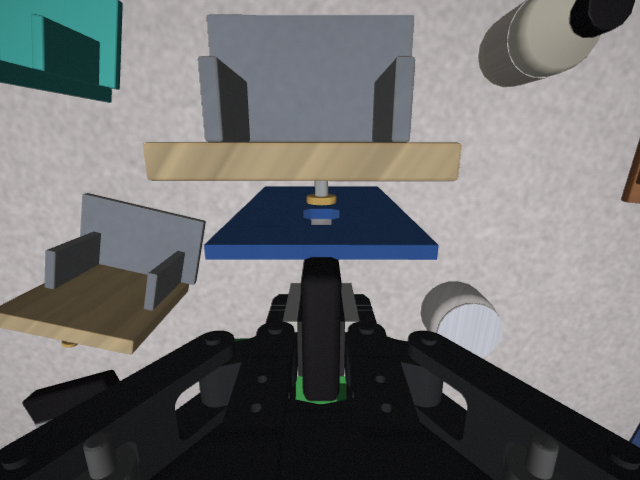

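The head (321,200) is lined up with the keyhole (321,215), so I'm advancing slowly.

send_rows(targets=[{"offset": [-0.3,0,0],"spin": 0},{"offset": [-0.6,0,0],"spin": 0},{"offset": [-0.9,0,0],"spin": 0},{"offset": [-1.1,0,0],"spin": 0},{"offset": [-1.3,0,0],"spin": 0},{"offset": [-1.3,0,0],"spin": 0},{"offset": [-1.3,0,0],"spin": 0}])

```text
time_s: 10.13
eef_pos: [580.0, -159.6, 188.1]
ee_rot: [0.0, -0.004, 1.0, -0.0]
force: [0.5, -0.4, -2.7]
grip_width: 0.151
grip_force: 59.3
```

send_rows(targets=[{"offset": [-0.1,0,0],"spin": 0},{"offset": [-0.2,0,0],"spin": 0},{"offset": [-0.2,0,0],"spin": 0},{"offset": [-0.2,0,0],"spin": 0}])

```text
time_s: 10.47
eef_pos: [578.0, -159.6, 188.0]
ee_rot: [-0.0, -0.004, 1.0, 0.0]
force: [0.0, -0.5, -4.0]
grip_width: 0.16
grip_force: 59.3
```

send_rows(targets=[{"offset": [-0.05,0,0],"spin": 0},{"offset": [-0.1,0,0],"spin": 0},{"offset": [-0.1,0,0],"spin": 0},{"offset": [-0.1,0,0],"spin": 0}])

```text
time_s: 10.8
eef_pos: [577.2, -159.5, 188.0]
ee_rot: [0.0, -0.004, 1.0, -0.0]
force: [0.8, -0.4, -3.7]
grip_width: 0.154
grip_force: 59.2
```

send_rows(targets=[{"offset": [-0.05,0,0],"spin": 0},{"offset": [-0.05,0,0],"spin": 0},{"offset": [-0.05,0,0],"spin": 0}])

```text
time_s: 11.05
eef_pos: [576.8, -159.6, 188.1]
ee_rot: [0.0, -0.004, 1.0, -0.0]
force: [2.2, -0.1, -2.7]
grip_width: 0.149
grip_force: 59.2
```

Run:
```python
from h import *
s,im,d,C,T=snap('w6'); print(s['eef_pos'],s['force'],s['wrist_torque'],s['time_s'])
R,G,B=im[...,0],im[...,1],im[...,2]
m=sel(C,535,575,-230,-90,199,212)&(B>R+20); rect('ptop',C,m)
m=sel(C,510,560,-280,-60,160,168)&(R>B+20); rect('board',C,m)
```

```text
[ 576.78627328 -159.56441154  188.1141277 ] [ 2.23466076 -0.13843203 -2.7004643 ] [ 0.08225977 -0.75154906 -0.04733023] 11.05
ptop 4397 z [200.3 204.3 205.5] c [ 547.1 -161.3] sz [ 7.1 90.2] ang 0.41
[[543.2999877929688, -116.30000305175781], [543.9000244140625, -206.39999389648438], [551.0, -206.39999389648438], [550.4000244140625, -116.19999694824219]]
board 11247 z [163.4 164.7 165.8] c [ 532.1 -170.6] sz [ 18.2 149.9] ang 0.43
[[522.4000244140625, -95.69999694824219], [523.5, -245.6999969482422], [541.7000122070312, -245.5], [540.5999755859375, -95.5999984741211]]
```

send_rows(targets=[{"offset": [0,0,-0.2],"spin": 0},{"offset": [0,0,-0.4],"spin": 0},{"offset": [0,0,-0.6],"spin": 0},{"offset": [0,0,-0.8],"spin": 0},{"offset": [0,0,-1.0],"spin": 0},{"offset": [0,0,-1.0],"spin": 0}])

```text
time_s: 11.6
eef_pos: [576.5, -159.5, 177.5]
ee_rot: [-0.0, -0.004, 1.0, 0.0]
force: [2.6, 0.0, -4.5]
grip_width: 0.153
grip_force: 59.0
```

send_rows(targets=[{"offset": [0,0,-0.15],"spin": 0},{"offset": [0,0,-0.3],"spin": 0},{"offset": [0,0,-0.45],"spin": 0},{"offset": [0,0,-0.6],"spin": 0},{"offset": [0,0,-0.75],"spin": 0},{"offset": [0,0,-0.9],"spin": 0},{"offset": [0,0,-0.9],"spin": 0}])

```text
time_s: 12.18
eef_pos: [576.5, -159.5, 168.6]
ee_rot: [-0.0, -0.004, 1.0, 0.0]
force: [4.5, -0.5, -3.7]
grip_width: 0.156
grip_force: 59.2
```

send_rows(targets=[{"offset": [0,0,-0.05],"spin": 0},{"offset": [0,0,-0.1],"spin": 0},{"offset": [0,0,-0.15],"spin": 0},{"offset": [0,0,-0.15],"spin": 0},{"offset": [0,0,-0.15],"spin": 0}])

```text
time_s: 12.6
eef_pos: [576.5, -159.6, 167.5]
ee_rot: [0.0, -0.004, 1.0, -0.0]
force: [3.5, -0.5, -2.2]
grip_width: 0.157
grip_force: 59.6
```

send_rows(targets=[{"offset": [0,0,-0.05],"spin": 0},{"offset": [0,0,-0.05],"spin": 0},{"offset": [0,0,-0.05],"spin": 0}])

```text
time_s: 12.85
eef_pos: [576.5, -159.5, 167.0]
ee_rot: [0.0, -0.004, 1.0, -0.0]
force: [4.3, -1.1, -1.9]
grip_width: 0.159
grip_force: 59.6
```

send_rows(targets=[{"offset": [0,0,-0.05],"spin": 0},{"offset": [0,0,-0.05],"spin": 0},{"offset": [0,0,-0.05],"spin": 0},{"offset": [0,0,-0.05],"spin": 0}])

```text
time_s: 13.18
eef_pos: [576.6, -159.6, 166.7]
ee_rot: [0.0, -0.004, 1.0, -0.0]
force: [3.6, -0.3, 1.9]
grip_width: 0.161
grip_force: 60.0
```

send_rows(targets=[{"offset": [0,0,-0.05],"spin": 0},{"offset": [0,0,-0.05],"spin": 0},{"offset": [0,0,-0.05],"spin": 0},{"offset": [0,0,-0.05],"spin": 0}])

```text
time_s: 13.52
eef_pos: [576.7, -159.6, 166.5]
ee_rot: [0.0, -0.004, 1.0, -0.0]
force: [3.4, -0.1, 5.6]
grip_width: 0.155
grip_force: 60.6
```

Run:
```python
from h import *
s,im,d,C,T=snap('w7'); print(s['eef_pos'],s['force'],s['wrist_torque'],s['time_s'])
R,G,B=im[...,0],im[...,1],im[...,2]
m=sel(C,535,575,-230,-90,175,200)&(B>R+20); rect('ptop',C,m)
```

```text
[ 576.69655002 -159.61442671  166.52110592] [ 3.44626548 -0.08464564  5.64176137] [ 0.21912839 -0.98518147 -0.05231025] 13.5167
ptop 4779 z [176.6 182.7 183.8] c [ 547.  -161.4] sz [ 7.3 90.4] ang 0.7
[[542.7999877929688, -116.19999694824219], [543.9000244140625, -206.60000610351562], [551.0999755859375, -206.5], [550.0, -116.0999984741211]]
```

View pics/w7.png

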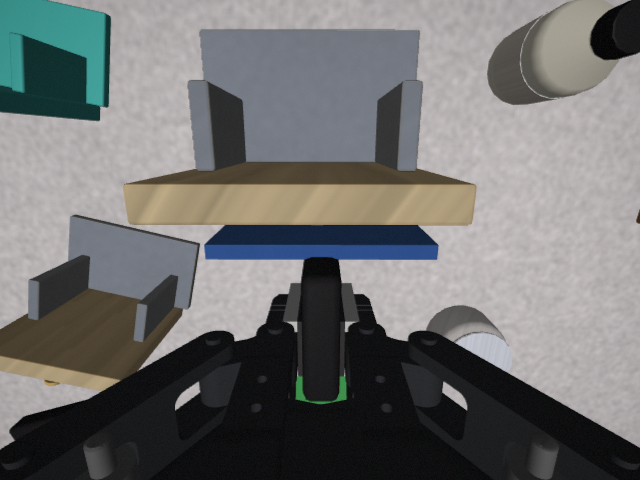

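The plate is seated (top at z≈183 and supported, Fz +5.6 N). Releasing and withdrawing upward.

send_rows(targets=[{"offset": [0,0,0],"spin": 0},{"offset": [0,0,0],"spin": 0},{"offset": [0,0,0],"spin": 0},{"offset": [0,0,0],"spin": 0},{"offset": [0,0,0],"spin": 0},{"offset": [0,0,0],"spin": 0},{"offset": [0,0,0],"spin": 0},{"offset": [0,0,0],"spin": 0}], grip=1)

```text
time_s: 14.23
eef_pos: [576.5, -159.6, 165.9]
ee_rot: [-0.0, -0.004, 1.0, 0.0]
force: [-0.4, -0.2, -0.1]
grip_width: 1.001
grip_force: 0.0
```

send_rows(targets=[{"offset": [0,0,1],"spin": 0},{"offset": [0,0,3],"spin": 0},{"offset": [0,0,6],"spin": 0},{"offset": [0,0,9],"spin": 0},{"offset": [1,0,12],"spin": 0},{"offset": [3,0,12],"spin": 0},{"offset": [3,0,12],"spin": 0},{"offset": [3,0,12],"spin": 0}])

```text
time_s: 14.9
eef_pos: [606.6, -159.4, 285.9]
ee_rot: [-0.0, -0.004, 1.0, 0.0]
force: [-0.0, -0.6, 0.0]
grip_width: 1.002
grip_force: 0.0
```

Run:
```python
from h import *
s,im,d,C,T=snap('w8'); print(s['eef_pos'],s['force'],s['time_s'])
R,G,B=im[...,0],im[...,1],im[...,2]
m=sel(C,535,575,-230,-90,170,200)&(B>R+20); rect('ptop',C,m)
```

```text
[ 606.57824962 -159.42019028  285.90310651] [-0.00944904 -0.58386354  0.01360201] 14.9
ptop 1269 z [173.2 183.1 184.2] c [ 546.8 -161.3] sz [ 6. 90.] ang 0.46
[[543.4000244140625, -116.4000015258789], [544.2000122070312, -206.3000030517578], [550.0999755859375, -206.3000030517578], [549.4000244140625, -116.30000305175781]]
```

View pics/w8.png

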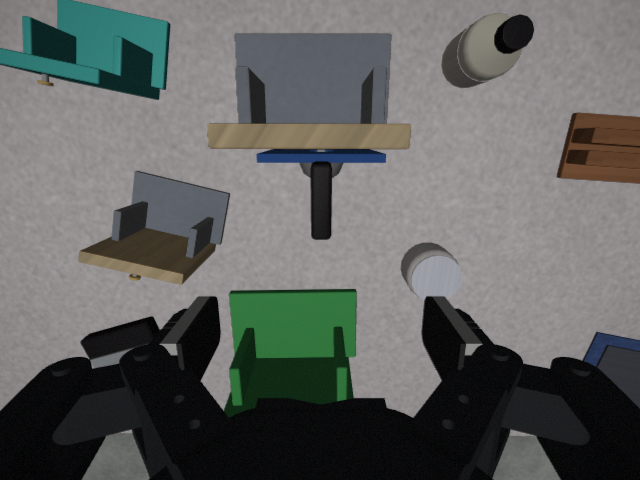

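The plate hangs on the board at (321,156) with its grip at (321,200). The gripper is clear and the bystanders are where they were.

```bash
python3 -c "
from rig import ctrl
print(ctrl.finish_job())"
```

```text
the job is handed in; nothing more can be done
None
```

The blue plate hangs released on the larger wooden stand's screw, with the gripper clear; the job was handed in at about 15 s, and no verdict was returned.

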